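# Set the camera slide and hold its column extended

## Robot

A 6-joint arm with a two-finger parallel gripper is mounted at the origin on the work surface. World frame = base frame: x ahead of the robot, y to its left, z up, the work surface at z = 0. Lengths are in m, angles in rad, forces in N, time in s.
With the tool pointing down it reaches from about 0.3 to 0.75 m from the base axis. Payload 8.5 kg.
Tool frame: the origin (TCP) lies on the centre line of the jaws, within the pads' length; the fingertips stand 11 mm ahead of it and the grasp point (between the pads) lies 8 mm behind it (bot.tips_ahead is the distance from the TCP to the fingertips, in m); z points along the fingers, y is the line along which they close (so a half turn about z gives the same grasp; the last joint's range is limited). The gripper opens to 85 mm and grips with 20 to 120 N. Pads are 22 mm wide; open, the fingers measure 114 mm over their backs; the gripper's body (76 mm by 85 mm) begins 54 mm behind the grasp point. The pads swing forward as they close: fully open they stand 13 mm farther back than shut.
Start: joints at [0.889, 0.381, 1.297, -0, 1.464, -0.215], TCP at [0.248, 0.491, 0.242] pointing down, gripper open.
Joint ranges: [-3.11, 3.11], [-0.89, 2.33], [0.22, 2.48], [-1.42, 4.56], [0.17, 2.85], [-2.88, 2.88]. Speed limits (rad/s): [2.39, 2.39, 3.14, 3.14, 3.14, 3.14].

## Interface

Orientations are given as a rotation vector (axis times angle).
In Python, from rig import bot, viewer gives the robot as it stands.
- The arm moves only by the shell command python3 -m jog 'ROWS' [OPENING] [FORCE]. ROWS is JSON, a list of rows, each an object with "dp": the shift along the tool's x, y, z each as a share of 0.2 m, from -1 to 1, a list of three; "dr": the turn, a rotation vector about the tool's x, y, z each as a share of 45 degrees, from -1 to 1, a list of three. A call has 1 to 12 rows; each row shifts and turns the commanded pose from where the row before left it, along the tool's axes as they then stand; what a row does not reach is not made up. A row lasts 1/12 s, in which the tool goes at most 41.7 mm and 7.16 degrees, less where a joint would pass 70% of its speed; a pose out of reach is approached as far as the arm can. A call with a number of a shift or a turn outside -1 to 1 is refused whole. A call with a gripper value outside its range is refused whole. OPENING is the closure, from -1 (fully open) to 1 (shut), set as the call begins (- or left out, the last holds). The fingers move at their own pace and stop on an object; FORCE is the grip in N (left out, the last holds). Time passes only in rows, so rows that do not move let the fingers close. It gives the time, the measured TCP pose, the force, the opening and the grip force at its end, in the units of the state.
- bot.observe(): the state, without advancing time (a new reading comes with each control period).
- viewer.read_camera(name): name is "side" or "top" or "wrist"; returns a dict with "color" (480x640x3 uint8, red, green, blue), "K" (3x3 intrinsics, pixels), "R" (3x3) and "t" (3): a world point X has camera coordinates R X + t; the wrist camera has in their place "T_tool_cam" (4x4, takes a point from camera to tool coordinates, whose origin is the TCP and whose axes are the flange's). Camera axes: x right, y down, z forward; pixel columns grow to the right and rows downward; lengths in m; the calibration is good to about 2 mm. The wrist camera is an equidistant fisheye: a pixel r from the principal point sees the ray r / f radians off the axis. A picture is of the moment at which its call begins: read the wrist's pose just before it. There is no depth.
- bot.job_done(): hands the job in; it is judged then, once.
The state is a dict: "t": time; "joint_pos": joint angles; "joint_vel": joint speeds; "joint_efforts": joint torques, N m; "tool_pos": TCP position; "orientation": TCP orientation; "contact_force": force on the tool from outside, world axes, zero at the start; "wrist_torque": the same for the moment, N m; "opening": finger opening in m; "grip_force": force on a finger pad.
Only numpy, scipy, OpenCV 4.12 (cv2) and the standard library are available. Lean on these libraries where they do the work, as an engineer would, in place of code of your own. Each camera call takes 0.05 s, during which the arm holds its last target. There are 200 camera calls.

## Task

Set up the camera slide on the desk for the next shot: swing the carriage's clamp lever fully out to free it, slide the carriage along the rail until the pointer on its far edge stands level with the narrow, pointed index clip (not the broad square one), and swing the lever back fully home without losing the mark. Then squeeze in the button on the side of the grip at the top of the column and draw the column up, past its first stop, to its second stop at full height, and finish while still holding it up there by the grip: do not let go, because it sinks until I have tightened the collar. Leave the bowl, the mug and the book where they are.

Things in the scene. Friction and masses are not known exactly. Their poses are not given: they have to be found in the camera images.
- slider: Camera slide, fixed to the desk: flat aluminium rail 60 x 470 x 18 mm (top 26 mm above the desk) between two black end blocks 92 x 30 x 36 mm (tops at 39 mm). Origin on the desk under the middle of the rail; its y axis runs along the rail, its x axis points across it to the far side (roughly away from the robot), z up. The carriage and column keep these axes.
- carriage (a joint): Slide of the carriage along the rail's +y (m, -0.18 to 0.18, 0 = middle). Black plate 80 (across) x 100 (along) mm, top at 40 mm; the column stands on its middle, at slider x = 0, y = this value. Lever out, it runs with about 4 N of friction; lever home, it is held fast (over 50 N). Move it by the column's grip, or push the plate or column.
- lever (a joint): Clamp lever on the carriage's near side, turning on a vertical axis (rad, counter-clockwise from above): 0 = home, locked; 1.25 = fully out, free (both end stops). Home, the handle points along +y turned 0.30 rad towards -x; fully out, to -x. It stays where left and needs 1 to 3 N at the handle, most near 0.3 where the cam goes over; the brake bites below about 0.45.
- lever_handle (a point): Point on the axis of the lever's handle, 58 mm out from the lever's axis and 78 mm above the desk. Handle: black round bar, 14 mm thick from 40 to 77 mm out, rising gently outwards (underside 71 mm above the desk here), free all round and from above.
- lever_hub (a point): Point on the lever's vertical axis at the height of lever_handle (78 mm). The axis lies 54 mm to the slider's -x side of the column axis; the hub itself, 22 mm in diameter, ends at 63 mm.
- carriage_pointer (a point): Tip of the steel pointer on the carriage's far (+x) edge: slider x = 49 mm, 40 mm to the -y side of the column axis, 43 mm above the desk. It points across the rail.
- index_mark (a point): Mark on the pointed index clip: the ridge of a narrow black upright, 6 mm wide along the rail, with an arrow-shaped top 13 mm wide ending in a point 50 mm above the desk, hooked on the far (+x) side of the rail, 53 mm from the rail's middle line, at height 43 mm. Axes as the slider's. The pointer is level with it when both have the same slider y.
- clip_square: The other index clip, for another shot: a broad plain black block 10 x 26 mm, 36 mm tall, on the far side of the rail. Origin on the desk, on the rail's middle line, level with the block's centre. Not wanted now; it and the pointed clip swap ends from one start to another. Fixed.
- column (a joint): Height to which the inner column is drawn up (m): 0 = down, 0.050 = first stop (a catch), 0.100 = second stop (end of travel, no catch). Button out, a pin locks it at 0 and at 0.050 with 1.5 mm of play; button held in, it slides right through to the second stop. With its small camera it weighs 3 to 5 N, slight friction; let go at the second stop, it sinks.
- column_grip (a point): Point on the column axis in the grip, level with the button: 203 mm above the desk when down. Grip: black rubber block 34 (x) x 30 (y) x 48 mm, from 25 below to 23 mm above this point, then a disc and stud to 35 mm above it. Camera: a box 34 x 44 x 44 mm on an arm to +x, near face 49 mm from the axis, top 19 mm above this point. Below: collar 39, tube 30 mm in diameter.
- button (a joint): Release button in the grip's +y face (m): 0 = out, 0.0045 = fully in, 1 mm proud; above 0.003 the column is released. It is pressed towards -y with 2 N rising to 7 N. Squeezing the grip between its +y and -y faces at this height presses it.
- button_face (a point): Middle of the button's round face, 16 mm in diameter; out, it stands 5.5 mm proud of the grip's +y face, 20.5 mm from the column axis; same height as column_grip.
- bowl: Loose amber glass bowl, 130 mm across, 55 mm high, to the right of the rail; leave it alone. Origin under its centre.
- mug: Loose white mug, 82 mm across, 95 mm high, nearer the robot on the right; leave it alone. Origin under its centre.
- book: Loose blue hardback, 150 x 210 x 24 mm, to the left of the rail; leave it alone. Origin under its centre.

How it is judged:
On the way, in this order (a step that is already met when the one before it is completed fails the run):
1. the clamp lever is swung out (beyond 1.0 rad) (value of joint lever above 1 rad), for 0.1 s.
2. with the lever out, the carriage's pointer stands level with the pointed clip's mark (within 4 mm along the rail) (value of joint lever above 0.8 rad and y of carriage_pointer in the frame of index_mark between -0.004 and 0.004 m), for 0.3 s.
3. the lever is back home (below 0.15 rad) with the pointer still at the mark (within 5 mm) (value of joint lever below 0.15 rad and y of carriage_pointer in the frame of index_mark between -0.005 and 0.005 m), for 0.2 s.
4. the column is drawn up to its second stop (above 96 mm) and held by the fingers (all of step 3 and value of joint column above 0.096 m and contact force between the fingers and column above 4 N), for 0.3 s.
At the end, for the whole second after the job is handed in: The fingers still hold the column (over 4 N) at the second stop (column above 0.096 m; no catch carries it there), the lever is home (below 0.15 rad), the pointer is within 5 mm of the pointed clip's mark, and bowl, mug and book are within 20 mm of where they stood (all of step 4 and distance of each of bowl, mug, book from where it was at the start of the episode below 0.02 m); the arm keeps its last pose, push and grip.
It fails at once if bowl, mug or book is moved by more than 30 mm (distance of any of bowl, mug, book from where it was at the start of the episode above 0.03 m).
It fails at once if the column is drawn up (over 30 mm) while the carriage clamp is loose (lever beyond 0.3 rad) (value of joint column above 0.03 m and value of joint lever above 0.3 rad).
It also fails if it takes over 72 s, if anything falls off the work surface, if the arm or the gripper's body presses on something with over 40 N, if the wrist force passes 120 N, or if a joint passes its speed limit or range.

## Working session

There is one attempt and no reset: what is moved stays moved. The work goes in short steps, Python scripts to look and compute and a shell command to move; the robot and the scene stay as the last step left them, time stands still between calls to the robot, and variables do not carry over. Pictures are saved under pics/ and viewed, at most 10 in all, crops included, and the job is handed in when it is done.

```bash
ls; mkdir -p pics
python3 - <<'E'
from rig import bot, viewer
import cv2
s=bot.observe();print({k:(v if not hasattr(v,'round') else v) for k,v in s.items()}, bot.tips_ahead)
for n in ("side","top"):
    c=viewer.read_camera(n);cv2.imwrite(f"pics/{n}0.png",c["color"][:,:,::-1]);print(n,c["K"].tolist(),c["R"].tolist(),c["t"].tolist())
E
```

```text
pics
{'t': 0.0, 'joint_pos': array([ 8.88664606e-01,  3.81203315e-01,  1.29827698e+00, -1.06716599e-05,
        1.46358388e+00, -2.15269621e-01]), 'joint_vel': array([-2.81511359e-05, -1.16267693e-04,  1.07444043e-03, -3.00200606e-04,
        5.86019065e-04, -2.74872590e-04]), 'joint_efforts': array([-6.08803930e-04, -4.48460591e+01, -2.31276262e+01, -3.14521913e-04,
        4.94460168e-03,  2.45828949e-05]), 'tool_pos': array([0.24735652, 0.49092471, 0.24170236]), 'orientation': array([-7.26556024e-01, -3.05577585e+00,  2.08946872e-03]), 'contact_force': array([ 0.01864974, -0.23665481, -0.34219152]), 'wrist_torque': array([-0.0524069 , -0.03266232,  0.01283922]), 'grip_force': 0.0, 'opening': 0.08517016226463348} 0.011
side [[554.7368164779256, 0.0, 320.55832124333483], [0.0, 554.7368164779256, 241.74092214170696], [0.0, 0.0, 1.0]] [[0.9887254748187135, -0.14925402459613668, -0.012048717208301673], [-0.10799581749963325, -0.6550428016167986, -0.7478340935345228], [0.10372482271421678, 0.7407038302802754, -0.6637763154565195]] [-0.5171730580052011, 0.17666151028339594, 1.5182811840013106]
top [[435.5727357354364, 0.0, 319.458865885401], [0.0, 435.5727357354364, 240.79830845038896], [0.0, 0.0, 1.0]] [[0.023886392775690768, -0.9994589008867442, 0.022612953774922125], [-0.9976879986833904, -0.0252714327677281, -0.0630873360429592], [0.0636246612823714, -0.021053743708127955, -0.9977517939610913]] [-0.003350629937671156, 0.5243545510554523, 1.0870699083909825]
```

View pics/top0.png

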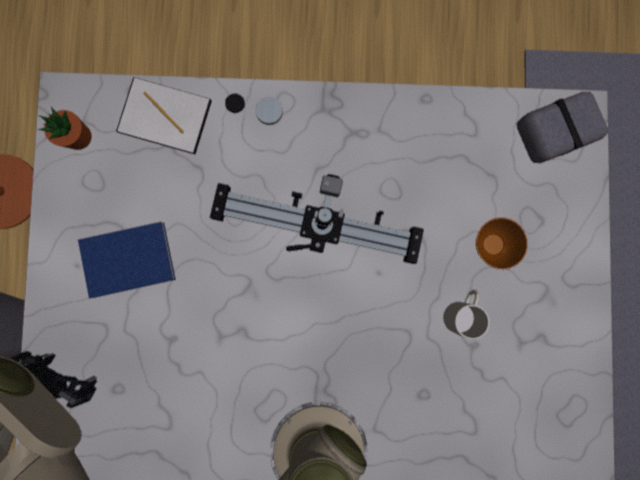

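View pics/side0.png

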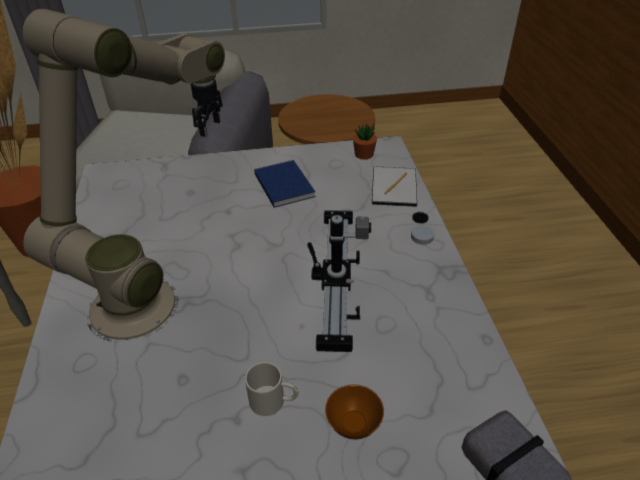

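The top view shows the rail from the end block at (220,202) to the one at (413,244), with the carriage near (322,222). The clips are at (297,197) and (379,217), the lever handle is at about (298,247), and the camera is at (331,185). The side view agrees. I'll enlarge these areas to tell the clips apart.

```bash
cat > h.py <<'E'
import numpy as np, cv2
from rig import bot, viewer
def ray(c,u,v):
    d=c["R"].T@np.linalg.solve(c["K"],[u,v,1.]);o=-c["R"].T@c["t"];return o,d
def plane(c,u,v,z):
    o,d=ray(c,u,v);return o+d*(z-o[2])/d[2]
def proj(c,X):
    p=c["K"]@(c["R"]@np.asarray(X,float)+c["t"]);return p[:2]/p[2]
def wrist_pose():
    from scipy.spatial.transform import Rotation as Ro
    s=bot.observe();return Ro.from_rotvec(s["orientation"]).as_matrix(),s["tool_pos"]
E
python3 - <<'E'
from h import *
t=viewer.read_camera("top");s=viewer.read_camera("side")
a=cv2.resize(t["color"][165:270,200:440],None,fx=3.3,fy=3.3,interpolation=cv2.INTER_CUBIC)[:300,:792]
b=cv2.resize(s["color"][195:355,295:385],None,fx=3.7,fy=3.7,interpolation=cv2.INTER_CUBIC)
cv2.imwrite("pics/c1.png",cv2.resize(t["color"][165:270,200:440],None,fx=3.3,fy=3.3,interpolation=cv2.INTER_CUBIC)[:,:,::-1])
cv2.imwrite("pics/c2.png",b[:,:,::-1])
# end blocks: dark masks
g=t["color"].max(2)
for x0,x1,y0,y1 in((205,236,175,228),(398,430,218,272)):
    m=(g[y0:y1,x0:x1]<60).astype(np.uint8)
    cs,_=cv2.findContours(m,0,2);c=max(cs,key=cv2.contourArea)
    r=cv2.minAreaRect(c);u=r[0][0]+x0,r[0][1]+y0;print(r,u,plane(t,*u,.037))
E
```

```text
((14.844795227050781, 26.782909393310547), (12.898347854614258, 35.902618408203125), 12.804265975952148) (219.84479522705078, 201.78290939331055) [0.61393892 0.26013892 0.037     ]
((15.12682819366455, 26.741466522216797), (12.711431503295898, 35.480262756347656), 12.094757080078125) (413.12682819366455, 244.7414665222168) [ 0.51903728 -0.22418461  0.037     ]
```

View pics/c1.png

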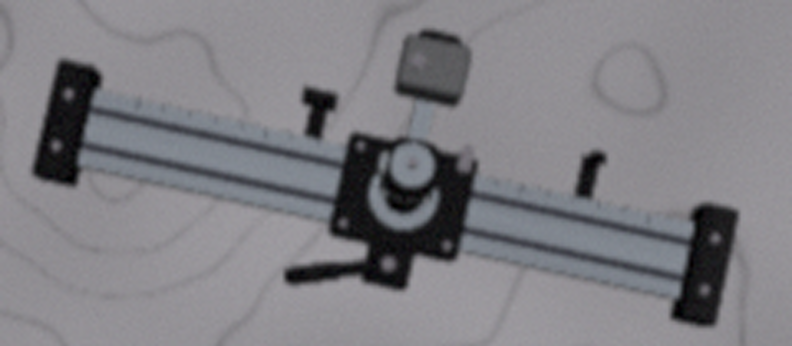

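View pics/c2.png

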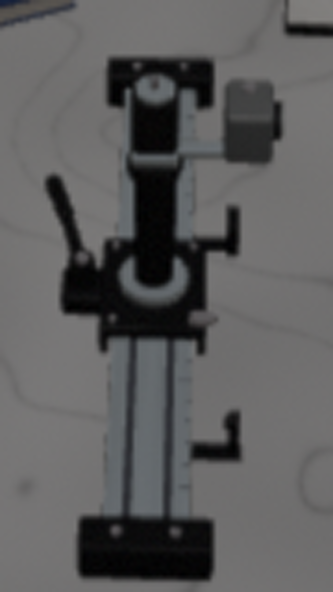

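The +y clip (crop 320,97) has a bar about 25 mm wide, so it is the square one. The narrow clip at crop (596,158), full image about (380,213), is the pointed target. The pointer tip is at about (341,212). I'll triangulate these and build the slider frame.

```bash
cat >> h.py <<'E'
def tri(ca,ua,cb,ub):
    P=[c["K"]@np.c_[c["R"],c["t"]] for c in(ca,cb)]
    X=cv2.triangulatePoints(P[0],P[1],np.float64(ua).reshape(2,1),np.float64(ub).reshape(2,1));return (X[:3]/X[3]).ravel()
E
python3 - <<'E'
from h import *
t=viewer.read_camera("top");s=viewer.read_camera("side")
print("cam",-t["R"].T@t["t"])
T=lambda x,y:(200+x/3.3-.35,165+y/3.3-.35)
S=lambda x,y:(295+x/3.7-.36,195+y/3.7-.36)
# top corners of end blocks (c1): outer edges of the tops; z .039
cor={'L':[(62,62),(35,177)],'R':[(737,208),(713,324)]}
o=[np.mean([plane(t,*T(*p),.039) for p in cor[k]],0) for k in 'LR']
d=o[0]-o[1];print("outer len",np.linalg.norm(d[:2]),"exp .530")
O=(o[0]+o[1])/2;yv=d[:2]/np.linalg.norm(d[:2]);xv=np.array([yv[1],-yv[0]])
print("origin",O,"yaw",np.arctan2(xv[1],xv[0]))
sl=lambda X:(xv@(X[:2]-O[:2]),yv@(X[:2]-O[:2]),X[2])
pts={'ptr':((466,152),(215,319)),'clip':((598,155),(234,413)),'sqclip':((320,92),(232,210)),'hndtip':((288,276),(51,180)),'hub':((388,264),(83,258)),'stud':((412,163),(155,84))}
for k,(a,b) in pts.items():
    X=tri(t,T(*a),s,S(*b));print(k,X.round(4),"slider",np.round(sl(X),4))
for k,p,z in(('ptr',(466,150),.043),('clip',(598,155),.05),('hub',(388,264),.066),('stud',(412,163),.238),('plate',(404,197),.04),('hnd',(327,271),.078)):
    X=plane(t,*T(*p),z);print('plane',k,X.round(4),np.round(sl(X),4))
E
```

```text
cam [0.45405782 0.03278927 1.11778185]
outer len 0.5218922047143284 exp .530
origin [0.56691951 0.01701533 0.039     ] yaw -0.18802007065986392
ptr [ 0.6038 -0.0418  0.0415] slider [ 0.0472 -0.0509  0.0415]
clip [ 0.6    -0.1405  0.0477] slider [ 0.0619 -0.1485  0.0477]
sqclip [0.6416 0.0697 0.0451] slider [0.0635 0.0657 0.0451]
hndtip [0.5016 0.0878 0.0809] slider [-0.0774  0.0573  0.0809]
hub [0.5146 0.0155 0.064 ] slider [-0.0511 -0.0112  0.064 ]
stud [0.5672 0.005  0.2336] slider [ 0.0025 -0.0117  0.2336]
plane ptr [ 0.6004 -0.0413  0.043 ] [ 0.0438 -0.051   0.043 ]
plane clip [ 0.5983 -0.14    0.05  ] [ 0.0602 -0.1484  0.05  ]
plane hub [0.5117 0.0158 0.066 ] [-0.0541 -0.0115  0.066 ]
plane stud [0.5649 0.0053 0.238 ] [ 2.00e-04 -1.19e-02  2.38e-01]
plane plate [0.5639 0.0045 0.04  ] [-0.0006 -0.0128  0.04  ]
plane hnd [0.5048 0.06   0.078 ] [-0.069   0.0306  0.078 ]
```

```bash
cat >> h.py <<'E'
from scipy.spatial.transform import Rotation as Ro
O=np.array([.5669,.0170]);YAW=-.188
def sw(x,y,z): 
    c,s=np.cos(YAW),np.sin(YAW);return np.array([O[0]+c*x-s*y,O[1]+s*x+c*y,z])
def need(X,yang):
    "shares: dp in present tool axes to X; dr_z to put tool y at world angle yang (deg); tilt"
    R,p=wrist_pose();d=R.T@(np.asarray(X)-p)/.2
    a=np.degrees(np.arctan2(R[1,1],R[0,1]));e=(yang-a+90)%180-90
    dw=R.T@np.cross(R[:,2],[0,0,-1.])/np.radians(45)
    print("pos",p.round(4),"tooly",round(a,2),"dp",d.round(3),"|dp|",np.linalg.norm(d).round(3),"dr_z",round(-e/45,3),"tilt",dw.round(3),"q6",bot.observe()["joint_pos"][5].round(2))
E
python3 -c "
from h import *
need([*sw(-.0723,.0474,0)[:2],.24],6.4)"
```

```text
pos [0.2475 0.4911 0.2421] tooly 63.26 dp [-2.08  -1.27   0.011] |dp| 2.437 dr_z 1.263 tilt [-0.001 -0.    -0.   ] q6 -0.22
```

```bash
python3 -m jog '[{"dp":[-0.173,-0.106,0],"dr":[0,0,0]},{"dp":[-0.173,-0.106,0],"dr":[0,0,0]},{"dp":[-0.173,-0.106,0],"dr":[0,0,0]},{"dp":[-0.173,-0.106,0],"dr":[0,0,0]},{"dp":[-0.173,-0.106,0],"dr":[0,0,0]},{"dp":[-0.173,-0.106,0],"dr":[0,0,0]},{"dp":[-0.173,-0.106,0],"dr":[0,0,0]},{"dp":[-0.173,-0.106,0],"dr":[0,0,0]},{"dp":[-0.173,-0.106,0],"dr":[0,0,0]},{"dp":[-0.173,-0.106,0],"dr":[0,0,0]}]' -1
python3 -m jog '[{"dp":[0,0,0],"dr":[0,0,0.14]},{"dp":[0,0,0],"dr":[0,0,0.14]},{"dp":[0,0,0],"dr":[0,0,0.14]},{"dp":[0,0,0],"dr":[0,0,0.14]},{"dp":[0,0,0],"dr":[0,0,0.14]},{"dp":[0,0,0],"dr":[0,0,0.14]},{"dp":[0,0,0],"dr":[0,0,0.14]},{"dp":[0,0,0],"dr":[0,0,0.14]},{"dp":[0,0,0],"dr":[0,0,0.14]},{"dp":[0,0,0],"dr":[0,0,0]}]' 0.15 40
python3 - <<'E'
from h import *
need([*sw(-.0723,.0474,0)[:2],.24],6.4)
c=viewer.read_camera("wrist");print(c["K"],c["T_tool_cam"])
cv2.imwrite("pics/w1.png",c["color"][:,:,::-1])
E
```

```text
t: 1.13
tool_pos: [0.4617, 0.1442, 0.2425]
orientation: [0.727, 3.056, 0.0]
contact_force: [0.8, 0.7, 0.1]
opening: 0.0854
grip_force: 0.0
t: 1.97
tool_pos: [0.4611, 0.1461, 0.2423]
orientation: [-2.095, -2.341, 0.0]
contact_force: [-0.6, -1.0, 0.5]
opening: 0.036
grip_force: 0.0
pos [0.4611 0.1461 0.2423] tooly 6.33 dp [-0.367  0.179  0.011] |dp| 0.409 dr_z -0.001 tilt [-0. -0. -0.] q6 -0.05
[[371.64829954   0.         329.52785363]
 [  0.         371.64829954 236.86717643]
 [  0.           0.           1.        ]] [[ 1.36235874e-03 -9.64187914e-01 -2.65216536e-01  6.57413655e-02]
 [ 9.99998924e-01  1.45777057e-03 -1.62914020e-04 -1.09012577e-04]
 [ 5.43704590e-04 -2.65216029e-01  9.64188863e-01 -1.31663072e-01]
 [ 0.00000000e+00  0.00000000e+00  0.00000000e+00  1.00000000e+00]]
```

View pics/w1.png

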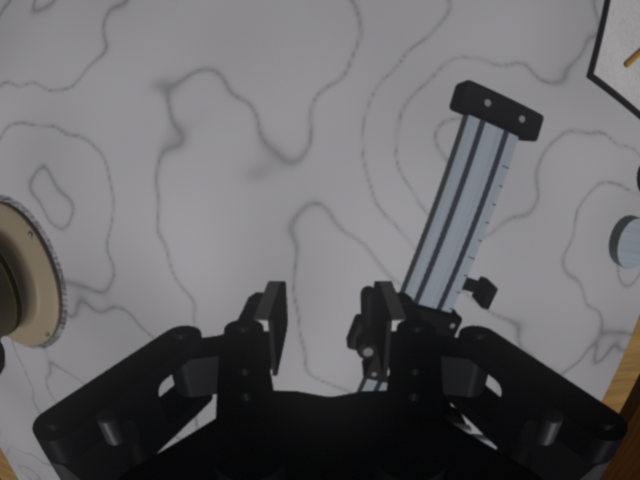

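The wrist view shows the rail, the square clip at (481,291) and the lever base at (368,350), partly hidden by the right finger. I'll move over the handle.

```bash
python3 -m jog '[{"dp":[-0.122,0.06,0],"dr":[0,0,0]},{"dp":[-0.122,0.06,0],"dr":[0,0,0]},{"dp":[-0.122,0.06,0],"dr":[0,0,0]},{"dp":[0,0,0.1],"dr":[0,0,0]},{"dp":[0,0,0.1],"dr":[0,0,0]},{"dp":[0,0,0.1],"dr":[0,0,0]},{"dp":[0,0,0.1],"dr":[0,0,0]},{"dp":[0,0,0],"dr":[0,0,0]},{"dp":[0,0,0],"dr":[0,0,0]}]'
python3 - <<'E'
from h import *
need([*sw(-.0723,.0474,0)[:2],.075],6.4)
c=viewer.read_camera("wrist")
cv2.imwrite("pics/w2.png",c["color"][:,:,::-1])
E
```

```text
t: 2.77
tool_pos: [0.5051, 0.0775, 0.1622]
orientation: [-2.087, -2.346, 0.001]
contact_force: [1.2, 0.7, 1.0]
opening: 0.0364
grip_force: 0.0
pos [0.5051 0.0775 0.1622] tooly 6.69 dp [-0.002 -0.001  0.436] |dp| 0.436 dr_z 0.006 tilt [-0.002 -0.     0.   ] q6 -0.2
```

View pics/w2.png

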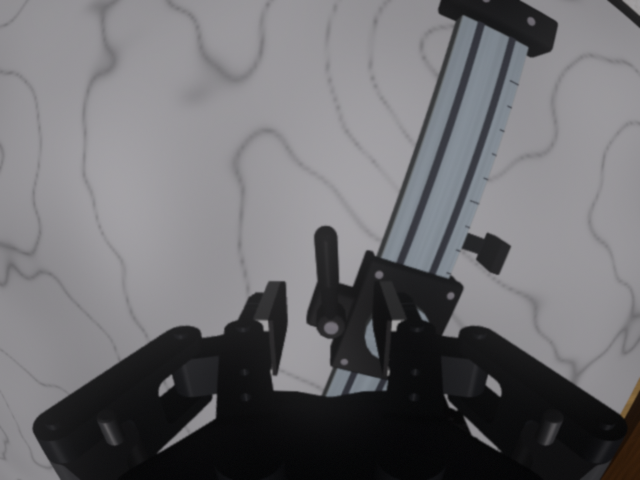

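The handle, from (325,232) to (331,328), lies centred between the fingers at (270,320) and (388,320). I'll descend around it.

```bash
python3 -m jog '[{"dp":[0,0,0.087],"dr":[0,0,0]},{"dp":[0,0,0.087],"dr":[0,0,0]},{"dp":[0,0,0.087],"dr":[0,0,0]},{"dp":[0,0,0.087],"dr":[0,0,0]},{"dp":[0,0,0.087],"dr":[0,0,0]},{"dp":[0,0,0],"dr":[0,0,0]},{"dp":[0,0,0],"dr":[0,0,0]},{"dp":[0,0,0],"dr":[0,0,0]}]'
python3 - <<'E'
from h import *
need([*sw(-.0723,.0474,0)[:2],.075],6.4)
E
```

```text
t: 3.48
tool_pos: [0.5062, 0.0775, 0.0769]
orientation: [2.089, 2.344, 0.003]
contact_force: [0.2, -0.7, 0.2]
opening: 0.0362
grip_force: 0.0
pos [0.5062 0.0775 0.0769] tooly 6.59 dp [-0.001 -0.007  0.01 ] |dp| 0.012 dr_z 0.004 tilt [0.003 0.001 0.   ] q6 -0.19
```

```bash
R='x'; python3 -m jog '[{"dp":[-0.0005,-0.0177,0],"dr":[0,0,-0.0725]},{"dp":[-0.0005,-0.0177,0],"dr":[0,0,-0.0725]},{"dp":[-0.0005,-0.0177,0],"dr":[0,0,-0.0725]},{"dp":[-0.0005,-0.0177,0],"dr":[0,0,-0.0725]},{"dp":[-0.0005,-0.0177,0],"dr":[0,0,-0.0725]},{"dp":[-0.0005,-0.0177,0],"dr":[0,0,-0.0725]},{"dp":[-0.0005,-0.0177,0],"dr":[0,0,-0.0725]},{"dp":[-0.0005,-0.0177,0],"dr":[0,0,-0.0725]},{"dp":[-0.0005,-0.0177,0],"dr":[0,0,-0.0725]},{"dp":[-0.0005,-0.0177,0],"dr":[0,0,-0.0725]},{"dp":[-0.0005,-0.0177,0],"dr":[0,0,-0.0725]}]'
python3 -m jog '[{"dp":[-0.0005,-0.0177,0],"dr":[0,0,-0.0725]},{"dp":[-0.0005,-0.0177,0],"dr":[0,0,-0.0725]},{"dp":[-0.0005,-0.0177,0],"dr":[0,0,-0.0725]},{"dp":[-0.0005,-0.0177,0],"dr":[0,0,-0.0725]},{"dp":[-0.0005,-0.0177,0],"dr":[0,0,-0.0725]},{"dp":[-0.0005,-0.0177,0],"dr":[0,0,-0.0725]},{"dp":[-0.0005,-0.0177,0],"dr":[0,0,-0.0725]},{"dp":[-0.0005,-0.0177,0],"dr":[0,0,-0.0725]},{"dp":[-0.0005,-0.0177,0],"dr":[0,0,-0.0725]},{"dp":[-0.0005,-0.0177,0],"dr":[0,0,-0.0725]},{"dp":[-0.0005,-0.0177,0],"dr":[0,0,-0.0725]},{"dp":[0,0,0],"dr":[0,0,0]}]'
python3 - <<'E'
from h import *
need([*sw(-.116,-.0118,0)[:2],.075],79.2)
c=viewer.read_camera("wrist")
cv2.imwrite("pics/w3.png",c["color"][:,:,::-1])
E
```

```text
t: 4.4
tool_pos: [0.4712, 0.0616, 0.077]
orientation: [1.261, 2.874, 0.002]
contact_force: [0.4, 1.3, 0.6]
opening: 0.036
grip_force: 0.6
t: 5.4
tool_pos: [0.4522, 0.0279, 0.0768]
orientation: [0.316, 3.123, -0.0]
contact_force: [0.7, -0.2, 0.2]
opening: 0.0363
grip_force: 0.0
pos [0.4522 0.0279 0.0768] tooly 78.44 dp [ 0.006 -0.005  0.009] |dp| 0.012 dr_z -0.017 tilt [ 0.     0.004 -0.   ] q6 -1.57
```

View pics/w3.png

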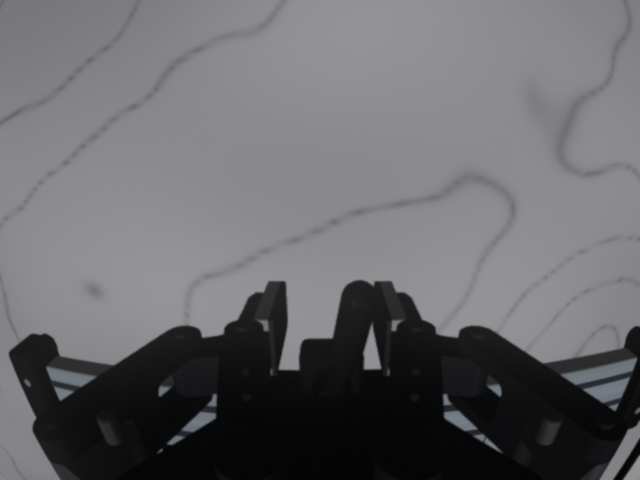

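The handle (355,330) rests against the right (+y) pad, so it is nearly fully out. I'll keep pushing toward −y. That seats the lever on its stop and then carries the carriage along.

```bash
python3 -m jog '[{"dp":[0,-0.02,0],"dr":[0,0,0]},{"dp":[0,-0.02,0],"dr":[0,0,0]},{"dp":[0,-0.025,0],"dr":[0,0,0]},{"dp":[0,-0.025,0],"dr":[0,0,0]},{"dp":[0,-0.025,0],"dr":[0,0,0]},{"dp":[0,-0.025,0],"dr":[0,0,0]},{"dp":[0,-0.025,0],"dr":[0,0,0]},{"dp":[0,-0.025,0],"dr":[0,0,0]},{"dp":[0,-0.025,0],"dr":[0,0,0]},{"dp":[0,-0.025,0],"dr":[0,0,0]},{"dp":[0,-0.02,0],"dr":[0,0,0]},{"dp":[0,-0.02,0],"dr":[0,0,0]}]'
python3 -m jog '[{"dp":[0,-0.02,0],"dr":[0,0,0]},{"dp":[0,-0.02,0],"dr":[0,0,0]},{"dp":[0,-0.02,0],"dr":[0,0,0]},{"dp":[0,-0.02,0],"dr":[0,0,0]},{"dp":[0,-0.02,0],"dr":[0,0,0]},{"dp":[0,-0.02,0],"dr":[0,0,0]},{"dp":[0,-0.02,0],"dr":[0,0,0]},{"dp":[0,-0.02,0],"dr":[0,0,0]},{"dp":[0,-0.01,0],"dr":[0,0,0]},{"dp":[0,-0.01,0],"dr":[0,0,0]},{"dp":[0,0,0],"dr":[0,0,0]},{"dp":[0,0,0],"dr":[0,0,0]}]'
python3 - <<'E'
from h import *
need([*sw(-.116,-.1195,0)[:2],.075],79.2)
c=viewer.read_camera("top");s=viewer.read_camera("side")
u=proj(c,sw(.03,-.12,.04)).astype(int);v=proj(s,sw(.03,-.12,.05)).astype(int);print(u,v)
f=lambda i,u:cv2.resize(i[u[1]-50:u[1]+50,u[0]-65:u[0]+65],None,fx=5,fy=5,interpolation=cv2.INTER_CUBIC)[:,:,::-1]
cv2.imwrite("pics/t4.png",f(c["color"],u));cv2.imwrite("pics/s4.png",f(s["color"],v))
E
```

```text
t: 6.45
tool_pos: [0.4402, -0.0271, 0.0754]
orientation: [0.32, 3.125, -0.0]
contact_force: [2.3, 4.5, 2.2]
opening: 0.0363
grip_force: 2.2
t: 7.45
tool_pos: [0.4322, -0.062, 0.0751]
orientation: [-0.319, -3.124, 0.001]
contact_force: [-0.1, 1.3, -0.0]
opening: 0.0361
grip_force: 0.0
pos [ 0.4322 -0.062   0.0751] tooly 78.35 dp [-0.009 -0.084  0.001] |dp| 0.084 dr_z -0.019 tilt [-0.001 -0.002  0.   ] q6 -1.78
[366 221] [345 297]
```

View pics/t4.png

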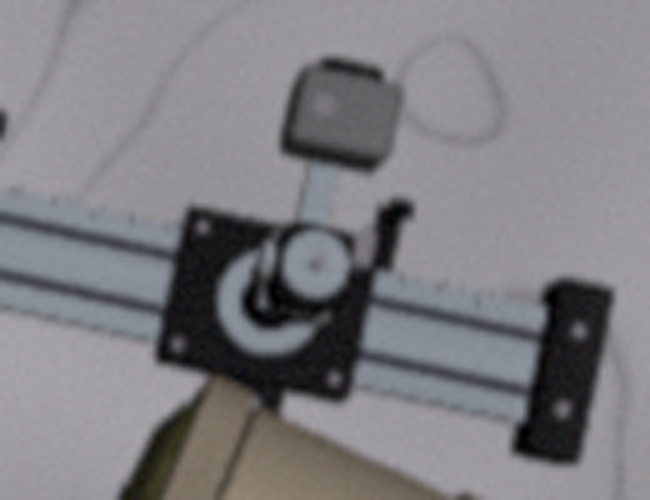

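The pointer tip is at crop (366,238), and the pointed clip's upright at about (390,240), so a gap of roughly 10 mm remains. I'll measure it in both views with one composite, overlaying slider-y lines as a ruler.

```bash
cat > ruler.py <<'E'
from h import *
import sys
def strip(c,z,x0,x1,y0,y1,n):
    "plane at height z resampled on slider x (down->up) and y axes; n px per mm"
    xs=np.arange(x1,x0,-.001/n);ys=np.arange(y1,y0,-.001/n)
    g=np.array([[proj(c,sw(x,y,z)) for y in ys] for x in xs],np.float32)
    return cv2.remap(c["color"],g[:,:,0],g[:,:,1],cv2.INTER_CUBIC),ys
E
cat > look.py <<'E'
from ruler import *
im=[]
for n in("top","side"):
    c=viewer.read_camera(n)
    a,ys=strip(c,.043,.03,.075,-.19,-.10,8)
    a=np.ascontiguousarray(a)
    for m in range(-190,-100,10):
        u=int((-.10-m/1000)*8000);cv2.line(a,(u,0),(u,8),(255,0,0),1);cv2.putText(a,str(m),(u+2,18),0,.4,(255,0,0))
    im.append(a[:295,:720])
cv2.imwrite(sys.argv[1],np.vstack(im)[:,:,::-1])
E
python3 look.py pics/r5.png
```

```text
(no output)
```

View pics/r5.png

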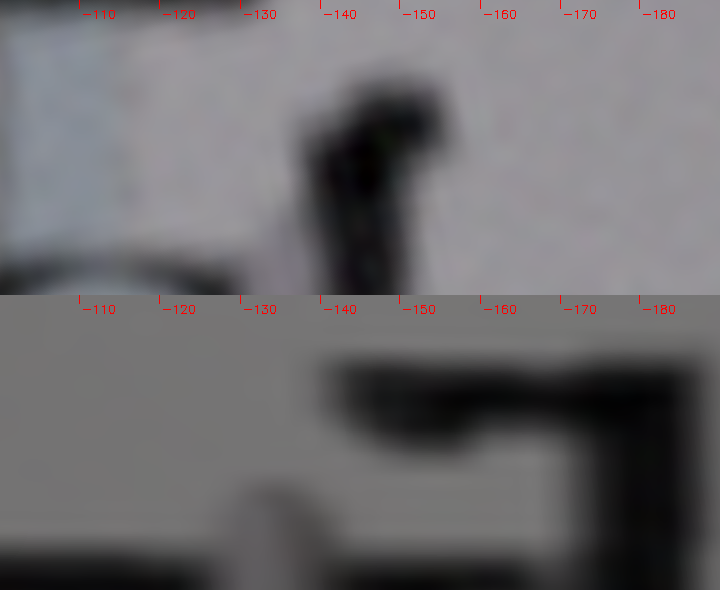

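In the top ruler view the pointer is at y ≈ −134.4 mm, and the side view agrees. The arrow head's right edge at −155 and the side view's top end at −142 (z = 50, a 6 mm shift) both put the mark at about −148. I'll move on 13.5 mm gently.

```bash
python3 -m jog '[{"dp":[0,-0.01,0],"dr":[0,0,0]},{"dp":[0,-0.01,0],"dr":[0,0,0]},{"dp":[0,-0.01,0],"dr":[0,0,0]},{"dp":[0,-0.01,0],"dr":[0,0,0]},{"dp":[0,-0.01,0],"dr":[0,0,0]},{"dp":[0,-0.01,0],"dr":[0,0,0]},{"dp":[0,-0.0075,0],"dr":[0,0,0]},{"dp":[0,0,0],"dr":[0,0,0]},{"dp":[0,0,0],"dr":[0,0,0]},{"dp":[0,0,0],"dr":[0,0,0]},{"dp":[0,0,0],"dr":[0,0,0]}]'
python3 look.py pics/r6.png; python3 -c "
from h import *
need([*sw(-.116,-.1195,0)[:2],.075],79.2)"
```

```text
t: 8.57
tool_pos: [0.4302, -0.0753, 0.0754]
orientation: [0.319, 3.125, -0.001]
contact_force: [-0.7, 0.4, -0.0]
opening: 0.0359
grip_force: 0.3
pos [ 0.4303 -0.0753  0.0754] tooly 78.34 dp [-0.005 -0.017  0.002] |dp| 0.018 dr_z -0.019 tilt [-0.001  0.001  0.   ] q6 -1.81
```

View pics/r6.png

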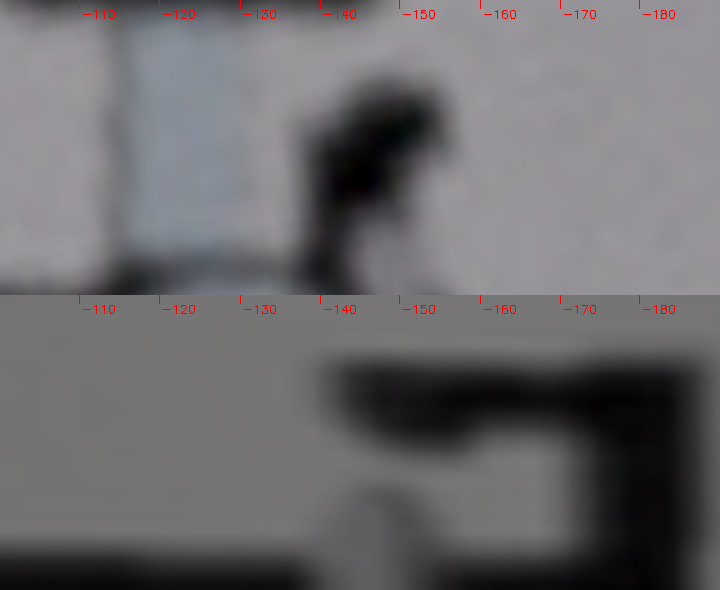

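The pointer apex is now at −148.1 mm in both views, level with the clip's mark. I'll swing the lever back: first close the slack to the other pad, then trace the reverse arc.

```bash
python3 -m jog '[{"dp":[0,0.02,0],"dr":[0,0,0]},{"dp":[0,0.02,0],"dr":[0,0,0]},{"dp":[0,0.02,0],"dr":[0,0,0]},{"dp":[0,0.015,0],"dr":[0,0,0]},{"dp":[0,0.01,0],"dr":[0,0,0]}]'
python3 -m jog '[{"dp":[-0.0033,0.0179,0],"dr":[0,0,0.0725]},{"dp":[-0.0033,0.0179,0],"dr":[0,0,0.0725]},{"dp":[-0.0033,0.0179,0],"dr":[0,0,0.0725]},{"dp":[-0.0033,0.0179,0],"dr":[0,0,0.0725]},{"dp":[-0.0033,0.0179,0],"dr":[0,0,0.0725]},{"dp":[-0.0033,0.0179,0],"dr":[0,0,0.0725]},{"dp":[-0.0033,0.0179,0],"dr":[0,0,0.0725]},{"dp":[-0.0033,0.0179,0],"dr":[0,0,0.0725]},{"dp":[-0.0033,0.0179,0],"dr":[0,0,0.0725]},{"dp":[-0.0033,0.0179,0],"dr":[0,0,0.0725]},{"dp":[-0.0033,0.0179,0],"dr":[0,0,0.0725]}]'
python3 -m jog '[{"dp":[-0.0033,0.0179,0],"dr":[0,0,0.0725]},{"dp":[-0.0033,0.0179,0],"dr":[0,0,0.0725]},{"dp":[-0.0033,0.0179,0],"dr":[0,0,0.0725]},{"dp":[-0.0033,0.0179,0],"dr":[0,0,0.0725]},{"dp":[-0.0033,0.0179,0],"dr":[0,0,0.0725]},{"dp":[-0.0033,0.0179,0],"dr":[0,0,0.0725]},{"dp":[-0.0033,0.0179,0],"dr":[0,0,0.0725]},{"dp":[-0.0033,0.0179,0],"dr":[0,0,0.0725]},{"dp":[-0.0033,0.0179,0],"dr":[0,0,0.0725]},{"dp":[-0.0033,0.0179,0],"dr":[0,0,0.0725]},{"dp":[-0.0033,0.0179,0],"dr":[0,0,0.0725]},{"dp":[0,0,0],"dr":[0,0,0]}]'
python3 - <<'E'
from h import *
need([*sw(-.054-.2955*.063,-.108+.955*.063,0)[:2],.075],6.4)
print(bot.observe()["contact_force"],bot.observe()["grip_force"])
E
```

```text
t: 9.08
tool_pos: [0.4336, -0.0579, 0.0753]
orientation: [0.319, 3.125, -0.0]
contact_force: [-0.2, 0.1, 0.1]
opening: 0.0364
grip_force: 0.0
t: 10.0
tool_pos: [0.4576, -0.0271, 0.0752]
orientation: [-1.27, -2.872, 0.001]
contact_force: [-1.1, -0.2, 0.4]
opening: 0.036
grip_force: 0.7
t: 11.0
tool_pos: [0.4961, -0.0166, 0.0752]
orientation: [-2.093, -2.343, 0.0]
contact_force: [0.3, 0.3, 0.6]
opening: 0.0362
grip_force: 0.0
pos [ 0.4961 -0.0166  0.0752] tooly 6.46 dp [ 0.006 -0.047  0.001] |dp| 0.048 dr_z 0.001 tilt [-0. -0.  0.] q6 -0.39
[0.30842271 0.2837786  0.57643806] 0.0014555480447597802
```

```bash
python3 -m jog '[{"dp":[0,0.006,0],"dr":[0,0,0]},{"dp":[0,0.006,0],"dr":[0,0,0]},{"dp":[0,0.006,0],"dr":[0,0,0]},{"dp":[0,0,0],"dr":[0,0,0]},{"dp":[0,0,0],"dr":[0,0,0]},{"dp":[0,0,0],"dr":[0,0,0]}]'
```

```text
t: 11.5
tool_pos: [0.4991, -0.0163, 0.0752]
orientation: [-2.09, -2.344, 0.0]
contact_force: [-2.9, 2.3, 0.6]
opening: 0.0363
grip_force: 1.3
```

```bash
python3 -m jog '[{"dp":[0,0.006,0],"dr":[0,0,0]},{"dp":[0,0.006,0],"dr":[0,0,0]},{"dp":[0,0.006,0],"dr":[0,0,0]},{"dp":[0,0,0],"dr":[0,0,0]},{"dp":[0,0,0],"dr":[0,0,0]},{"dp":[0,0,0],"dr":[0,0,0]}]'
```

```text
t: 12.0
tool_pos: [0.4999, -0.0158, 0.0749]
orientation: [-2.086, -2.341, 0.008]
contact_force: [-14.3, -1.4, 7.4]
opening: 0.0362
grip_force: 7.5
```

The lever is on its home stop: 14 N and no further travel. I'll back off, rise, open, and turn the jaws along the rail.

```bash
python3 -m jog '[{"dp":[0,-0.035,0],"dr":[0,0,0]},{"dp":[0,-0.03,0],"dr":[0,0,0]},{"dp":[0,0,0],"dr":[0,0,0]},{"dp":[0,0,-0.1],"dr":[0,0,0]},{"dp":[0,0,-0.15],"dr":[0,0,0]},{"dp":[0,0,-0.2],"dr":[0,0,0]},{"dp":[0,0,-0.2],"dr":[0,0,0]},{"dp":[0,0,-0.2],"dr":[0,0,0]},{"dp":[0,0,-0.2],"dr":[0,0,0]},{"dp":[0,0,-0.1],"dr":[0,0,0]}]'
python3 -m jog '[{"dp":[0,0,0],"dr":[0,0,-0.155]},{"dp":[0,0,0],"dr":[0,0,-0.155]},{"dp":[0,0,0],"dr":[0,0,-0.155]},{"dp":[0,0,0],"dr":[0,0,-0.155]},{"dp":[0,0,0],"dr":[0,0,-0.155]},{"dp":[0,0,0],"dr":[0,0,-0.155]},{"dp":[0,0,0],"dr":[0,0,-0.155]},{"dp":[0,0,0],"dr":[0,0,-0.155]},{"dp":[0,0,0],"dr":[0,0,-0.155]},{"dp":[0,0,0],"dr":[0,0,-0.155]},{"dp":[0,0,0],"dr":[0,0,0]},{"dp":[0,0,0],"dr":[0,0,0]}]' -1
python3 - <<'E'
from ruler import *
need([*sw(0,-.108,0)[:2],.29],79.2)
t=viewer.read_camera("top");s=viewer.read_camera("side")
# pointer: colour-free check: darkness profile of plate's +/-y edges at z .04, x=.032 (top) ; camera box edges
a,ys=strip(t,.04,.028,.034,-.19,-.03,4);p=a.mean(2).mean(0)
g=np.gradient(cv2.GaussianBlur(p[None],(0,0),4)[0]);print("plate edges y",ys[g.argmin()],ys[g.argmax()],"exp -.058,-.158")
# stud disc: brightest blob near predicted
for n,c in(("top",t),("side",s)):
    u=proj(c,sw(0,-.108,.238));print(n,u)
cv2.imwrite("pics/t7.png",t["color"][:,:,::-1])
im,ys=strip(t,.043,.040,.046,-.19,-.10,8);print("pointer profile",[(int(1000*y),int(v)) for y,v in zip(ys[::16],im.mean(2).mean(0)[::16])])
E
```

```text
t: 12.83
tool_pos: [0.4911, -0.0178, 0.3106]
orientation: [2.086, 2.339, 0.006]
contact_force: [0.0, 0.0, 0.1]
opening: 0.0363
grip_force: 0.0
t: 13.83
tool_pos: [0.4904, -0.0176, 0.3055]
orientation: [0.38, 3.118, -0.0]
contact_force: [-0.5, -0.0, 0.1]
opening: 0.0857
grip_force: 0.0
pos [ 0.4904 -0.0176  0.3055] tooly 76.09 dp [-0.359 -0.279  0.078] |dp| 0.462 dr_z -0.069 tilt [-0.     0.001 -0.   ] q6 -1.61
plate edges y -0.17950000000000013 -0.18675000000000014 exp -.058,-.158
top [370.64011555 224.1571331 ]
side [334.44048831 240.91822718]
pointer profile [(-100, 93), (-102, 91), (-104, 91), (-106, 91), (-108, 91), (-110, 91), (-112, 91), (-114, 91), (-116, 91), (-118, 91), (-120, 90), (-122, 91), (-124, 90), (-126, 89), (-128, 88), (-130, 90), (-132, 88), (-134, 89), (-136, 89), (-138, 86), (-140, 85), (-142, 85), (-144, 86), (-146, 86), (-148, 85), (-150, 84), (-152, 87), (-154, 91), (-156, 95), (-158, 96), (-160, 95), (-162, 96), (-164, 96), (-166, 95), (-168, 98), (-170, 100), (-172, 97), (-174, 85), (-176, 67), (-178, 51), (-180, 42), (-182, 45), (-184, 61), (-186, 81), (-188, 93)]
```

Run:
```python
from ruler import *
s=viewer.read_camera("side");a,_=strip(s,.043,.03,.075,-.19,-.10,8)
a=a[:295,:720][:,:,::-1];r=cv2.imread("pics/r6.png")[295:]
tp=r[180:285,300:460];q=cv2.matchTemplate(np.ascontiguousarray(a)[150:],tp,cv2.TM_CCOEFF_NORMED)
_,v,_,l=cv2.minMaxLoc(q);print("pointer shift mm (+ = -y)",(l[0]-300)/8,"x",(l[1]+150-180)/8,v)
# stud disc on top of grip: bright circle near predicted pixel
g=s["color"];u=proj(s,sw(0,-.108,.238)).astype(int);print(u,g[u[1]-12:u[1]+13:2,u[0]-12:u[0]+13:2].mean(2).astype(int))
```

```text
pointer shift mm (+ = -y) 0.0 x 0.0 0.997944712638855
[334 240] [[112 110 115 105 106  79  87 110 109 105  55 104 108]
 [108 114 116 107 106  70  90 110 109 105  55 104 107]
 [112 113 116 113 107  69  90 110 109 105  57 106 109]
 [117 114 112 109 106  69  90 110 109 105  54 106 101]
 [119 118 115 107 107  63 102 110 109 105  55 106 109]
 [120 119 117 110 107  59 103 110 109 105  55 106 101]
 [120 120 119 108 105  82 105  99 108 105  54 106 105]
 [121 121 118 103  65 108  93  70 107 104  49 106 108]
 [119 121 119 102  57 109 109 101 109 104  45 107 105]
 [119 116 119 103  25  84 108 109 104  67  39 108 107]
 [122 121 117 103  15  20  42  47  37  17  39 108 105]
 [122 123 121 104   9   8   9   8   7   6  37 108 108]
 [123 123 122 105  12   4   8   9   7   7  40 109  96]]
```

The pointer has not shifted (0.0 mm). Now I'll move over the grip.

```bash
python3 -m jog '[{"dp":[-0.09,-0.07,0],"dr":[0,0,0]},{"dp":[-0.09,-0.07,0],"dr":[0,0,0]},{"dp":[-0.09,-0.07,0],"dr":[0,0,0]},{"dp":[-0.09,-0.07,0],"dr":[0,0,0]},{"dp":[0,0,0],"dr":[0,0,-0.069]},{"dp":[0,0,0],"dr":[0,0,0]},{"dp":[0,0,0],"dr":[0,0,0]},{"dp":[0,0,0],"dr":[0,0,0]}]'
python3 -c "
from h import *
need([*sw(0,-.108,0)[:2],.195],79.2)"
```

```text
t: 14.65
tool_pos: [0.5466, -0.0885, 0.3055]
orientation: [0.292, 3.128, -0.0]
contact_force: [-0.3, -0.2, -1.0]
opening: 0.0852
grip_force: 0.0
pos [ 0.5466 -0.0885  0.3055] tooly 79.32 dp [-0.001 -0.003  0.553] |dp| 0.553 dr_z 0.003 tilt [ 0.  0. -0.] q6 -1.76
```

```bash
python3 -m jog '[{"dp":[0,0,0.092],"dr":[0,0,0]},{"dp":[0,0,0.092],"dr":[0,0,0]},{"dp":[0,0,0.092],"dr":[0,0,0]},{"dp":[0,0,0.092],"dr":[0,0,0]},{"dp":[0,0,0.092],"dr":[0,0,0]},{"dp":[0,0,0.092],"dr":[0,0,0]},{"dp":[0,0,0],"dr":[0,0,0]},{"dp":[0,0,0],"dr":[0,0,0]},{"dp":[0,0,0],"dr":[0,0,0]}]'
python3 -m jog '[{"dp":[0,0,0],"dr":[0,0,0]},{"dp":[0,0,0],"dr":[0,0,0]},{"dp":[0,0,0],"dr":[0,0,0]},{"dp":[0,0,0],"dr":[0,0,0]},{"dp":[0,0,0],"dr":[0,0,0]},{"dp":[0,0,0],"dr":[0,0,0]},{"dp":[0,0,0],"dr":[0,0,0]},{"dp":[0,0,0],"dr":[0,0,0]},{"dp":[0,0,0],"dr":[0,0,0]},{"dp":[0,0,0],"dr":[0,0,0]}]' 1 40
```

```text
t: 15.4
tool_pos: [0.5472, -0.0889, 0.1963]
orientation: [0.29, 3.126, -0.001]
contact_force: [-1.0, 0.0, 1.1]
opening: 0.0857
grip_force: 0.0
t: 16.23
tool_pos: [0.5471, -0.0887, 0.1957]
orientation: [0.29, 3.127, 0.001]
contact_force: [-0.6, 1.8, 5.8]
opening: 0.0294
grip_force: 41.4
```

Opening 29 mm means the grip is squeezed with the button in. I'll lift slowly.

```bash
python3 -m jog '[{"dp":[0,0,-0.02],"dr":[0,0,0]},{"dp":[0,0,-0.03],"dr":[0,0,0]},{"dp":[0,0,-0.03],"dr":[0,0,0]},{"dp":[0,0,-0.02],"dr":[0,0,0]},{"dp":[0,0,0],"dr":[0,0,0]},{"dp":[0,0,0],"dr":[0,0,0]}]'
```

```text
t: 16.73
tool_pos: [0.5469, -0.0887, 0.2152]
orientation: [0.29, 3.128, 0.001]
contact_force: [3.5, 4.1, -3.2]
opening: 0.0296
grip_force: 40.7
```

```bash
python3 -m jog '[{"dp":[0,0,-0.04],"dr":[0,0,0]},{"dp":[0,0,-0.04],"dr":[0,0,0]},{"dp":[0,0,-0.04],"dr":[0,0,0]},{"dp":[0,0,-0.04],"dr":[0,0,0]},{"dp":[0,0,-0.04],"dr":[0,0,0]},{"dp":[0,0,-0.04],"dr":[0,0,0]},{"dp":[0,0,-0.04],"dr":[0,0,0]},{"dp":[0,0,-0.04],"dr":[0,0,0]},{"dp":[0,0,-0.04],"dr":[0,0,0]},{"dp":[0,0,-0.02],"dr":[0,0,0]},{"dp":[0,0,0],"dr":[0,0,0]},{"dp":[0,0,0],"dr":[0,0,0]}]'
python3 -m jog '[{"dp":[0,0,-0.01],"dr":[0,0,0]},{"dp":[0,0,-0.01],"dr":[0,0,0]},{"dp":[0,0,-0.01],"dr":[0,0,0]},{"dp":[0,0,0],"dr":[0,0,0]},{"dp":[0,0,0],"dr":[0,0,0]},{"dp":[0,0,0],"dr":[0,0,0]}]'
```

```text
t: 17.73
tool_pos: [0.5469, -0.0889, 0.2907]
orientation: [0.29, 3.128, 0.0]
contact_force: [3.3, 3.6, -3.6]
opening: 0.0297
grip_force: 40.8
t: 18.23
tool_pos: [0.5468, -0.0889, 0.2957]
orientation: [-0.29, -3.127, -0.001]
contact_force: [3.8, 3.8, -7.2]
opening: 0.0297
grip_force: 44.6
```

```bash
python3 -m jog '[{"dp":[0,0,-0.008],"dr":[0,0,0]},{"dp":[0,0,0],"dr":[0,0,0]},{"dp":[0,0,0],"dr":[0,0,0]},{"dp":[0,0,0],"dr":[0,0,0]},{"dp":[0,0,0],"dr":[0,0,0]},{"dp":[0,0,0],"dr":[0,0,0]}]'
python3 - <<'E'
from ruler import *
s=viewer.read_camera("side");a,_=strip(s,.043,.03,.075,-.19,-.10,8)
a=np.ascontiguousarray(a[:295,:720][:,:,::-1]);r=cv2.imread("pics/r6.png")[295:]
tp=r[180:285,300:460];q=cv2.matchTemplate(a[150:],tp,cv2.TM_CCOEFF_NORMED)
_,v,_,l=cv2.minMaxLoc(q);print("pointer shift mm",(l[0]-300)/8,(l[1]-30)/8,v)
# camera box height by top/side? predicted image of lifted grip disc
for z in(.238,.288,.338):
    u=proj(s,sw(.071,-.108,z-.035+.019)).astype(int);print(z,u,s["color"][u[1]-2:u[1]+3,u[0]-2:u[0]+3].mean((0,1)).astype(int))
E
```

```text
t: 18.73
tool_pos: [0.5467, -0.089, 0.2958]
orientation: [-0.29, -3.125, -0.002]
contact_force: [6.0, 3.6, -15.5]
opening: 0.0294
grip_force: 43.6
pointer shift mm 1.125 0.25 0.9919366240501404
0.238 [363 246] [118 117 116]
0.288 [364 230] [41 41 41]
0.338 [365 214] [70 70 70]
```

Run:
```python
from ruler import *
s=viewer.read_camera("side");a,_=strip(s,.043,.03,.075,-.19,-.10,8)
a=np.ascontiguousarray(a[:295,:720][:,:,::-1]);cv2.imwrite("pics/r8.png",a);r=cv2.imread("pics/r6.png")[295:]
for n,(y0,y1,x0,x1) in dict(ptr=(190,280,310,440),clip=(60,150,330,500),hook=(100,280,560,710)).items():
    q=cv2.matchTemplate(a,r[y0:y1,x0:x1],cv2.TM_CCOEFF_NORMED);_,v,_,l=cv2.minMaxLoc(q);print(n,(l[0]-x0)/8,(l[1]-y0)/8,round(v,3))
```

```text
ptr 1.125 0.375 0.984
clip 0.0 0.0 0.999
hook 0.0 0.0 0.998
```

```bash
python3 -c "
from rig import bot
s=bot.observe();print(s['tool_pos'],s['contact_force'],s['grip_force']);print(bot.job_done())"
```

```text
[ 0.54668839 -0.08892568  0.29584964] [  6.38130927   3.05670281 -15.71751908] 43.62354129552841
the job is handed in; nothing more can be done
None
```

The job is handed in with the lever on its home stop, the pointer about 1 mm from the pointed clip's mark (it crept 1.1 mm while I gripped and raised the column), and the gripper still holding the column against its second stop; the verdict was not reported back, and I did not re-measure the bowl, mug or book at the end.

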